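# Hold a washed cuvette in the lamp's beam

### The arm

A 6-joint arm with a two-finger parallel gripper is mounted at the origin on the work surface. World frame = base frame: x ahead of the robot, y to its left, z up, the work surface at z = 0. Lengths are in mm, angles in degrees, forces in N, time in s.
With the tool pointing down it reaches from about 300 to 850 mm from the base axis. Payload 4.2 kg.
Tool frame: the origin (TCP) lies at the very end of the fingers, on their centre line; the grasp point (between the pads) lies 19 mm behind it; z points along the fingers, y is the line along which they close (so a half turn about z gives the same grasp; the last joint's range is limited). The gripper opens to 91 mm and grips with 3 to 60 N. Pads are 32 mm wide; open, the fingers measure 118 mm over their backs; the gripper's body (76 mm by 178 mm) begins 60 mm behind the grasp point.
Start: joints at [-65.546, 18.312, 89.639, -0, 72.044, -1.146], TCP at [248.452, -518.57, 213.976] pointing down, gripper open.
Joint ranges: [-177.97, 177.97], [-48.28, 115.42], [12.27, 149.76], [-77.06, 257.06], [2.81, 150.46], [-146.56, 146.56]. Speed limits (degrees/s): [147.25, 147.25, 180, 180, 180, 180].

### API

Orientations are given as [roll, pitch, yaw] about the fixed x, y, z axes, in that order (R = Rz(yaw) Ry(pitch) Rx(roll)).
In Python, from workcell import env gives the robot as it stands.
- The arm moves only by the shell command python3 -m pendant 'ROWS' [FORCE]. ROWS is a JSON object of lists of equal length, an entry for each row: "translation": the shift along the tool's x, y, z in mm, a list of three; "roll": the turn about the tool's z in rad; "hand": the closure in counts, from 0 (fully open) to 255 (shut). In form: {"translation": [[dx, dy, dz], ...], "roll": [roll, ...], "hand": [hand, ...]}. A call has exactly 8 rows; each row shifts and turns the commanded pose from where the row before left it, along the tool's axes as they then stand; what a row does not reach is not made up. A row lasts 1/12 s, in which the tool goes at most 41.7 mm and 7.16 degrees, less where a joint would pass 70% of its speed; a pose out of reach is approached as far as the arm can. A call with a gripper value outside its range is refused whole. The fingers move at their own pace and stop on an object; FORCE is the grip in N (left out, the last holds). Time passes only in rows, so rows that do not move let the fingers close, or fill a call up. It gives the time, the measured TCP pose, the force, the opening and the grip force at its end, in the units of the state.
- env.state(): the state, without advancing time (a new reading comes with each control period).
- env.grab_frame(name): name is "scene" or "side" or "wrist"; returns a dict with "frame" (420x560x3 uint8, red, green, blue), "z_map" (420x560 float32, mm along the optical axis (not along the pixel's ray), 0 where there is no reading), "fx", "fy", "cx", "cy" (pixels), "pose" (4x4, takes a point from camera to world coordinates). Camera axes: x right, y down, z forward; pixel columns grow to the right and rows downward; lengths in mm; the calibration is good to about 2 mm. A picture is of the moment at which its call begins.
- env.job_done(): hands the job in; it is judged then, once.
Trained networks look in a picture, given as the dict that the camera call returned (one of the last four; its "shot" number tells which), for a name from the list of things; names that differ only in an ending like _2 or _b are one class to them, and where a whole thing is asked for, a point or a joint stands for the part that bears it (a point fixed in the world has none). Each returns a list of dicts, best first, with "score" (0 to 1); they miss things now and then, are a little off and sometimes report something else, mostly with a low value. They report only what shows in the picture. A call takes as long as a camera call.
- env.recognise(picture, label): "rect" ([centre column, centre row, width, height] in pixels, round what is visible of it).
- env.regions_of(picture, label): "pixels" (420x560 bool, what is visible of it) and "rect" ([centre column, centre row, width, height] in pixels, round what is visible of it).
The state is a dict: "time_s": time; "qpos": joint angles; "qvel": joint speeds; "effort": joint torques, N m; "ee_pos": TCP position; "ee_rot": TCP orientation; "force": force on the tool from outside, world axes, zero at the start; "torque": the same for the moment, N m; "gripper_width": finger opening in mm; "gripper_force": force on a finger pad.
Only numpy, scipy, OpenCV 4.12 (cv2) and the standard library are available. Lean on these libraries where they do the work, as an engineer would, in place of code of your own. Each camera call takes 0.05 s, during which the arm holds its last target. There are 200 camera calls.

### The job

Slide the lamp's shutter fully open by its red knob, then lift the clear quartz cuvette out of the blue rack, gripping it by its frosted faces only and never touching the clear ones. Hold it upright in the light path, about midway between shutter and detector, clear faces square to the beam, so that the beam passes through the middle of its width a third of the way up. Do not knock it against the lamp or detector, leave the other cuvettes, the bottle and the tub where they are, and finish still holding it there, quite still.

Things in the scene. Friction and masses are not known exactly. Their poses are not given: they have to be found in the camera images.
- beam (a point): Middle of the light path: on the beam's axis, 115 mm above the table, midway between the shutter's front (44 mm to its -y) and the detector's face (44 mm to its +y). y runs along the beam from lamp to detector, x is level and square to the beam, z up. Lamp, shutter housing and detector rise at most 23 mm above the axis, only the knob higher; the rail under the gap is 22 mm high
- shutter_knob (a point): Centre of the shutter's red knob, an upright cylinder 12 mm in diameter, 18 mm high, on a thin stem. Its top is 44 mm above the beam's axis and 24 mm above the flat top of the housing, which is 68 mm long along the slide, 18 mm across and 40 mm high, centred on the axis. The knob moves with the shutter, along the +x axis of beam to open
- shutter (a joint): Slide of the lamp's shutter: 0 m closed (near 0 at the start), 0.020 m fully open at its stop; opens towards the +x axis of beam, needs about 2 N, stays where it is left
- rack: Blue plastic rack, fixed, 46 mm (its x) x 156 mm (its y) x 30 mm high, origin at the centre of its underside. Four square pockets, 14.5 mm wide and 18 mm deep, 36 mm apart in a row along its y; one is empty. The cuvettes stand in them with 27 mm showing above the rack, their sides parallel to the rack's
- cuvette_mid (a point): Centre, half-way up, of the clear quartz cuvette, 12.5 x 12.5 x 45 mm, about 13 g, open at the top, standing in the rack with its frosted faces to the rack's two long sides. Its x axis is square to the two frosted (white) faces, its y axis square to the two clear faces, z points to the open top
- cuvette_window (a point): The point of the same cuvette that the beam must go through: on its centre line, 15 mm above its underside (7.5 mm below cuvette_mid), same axes
- cuvette_frosted: The two frosted, white faces of that cuvette, at its +x and -x sides, the only ones to be gripped. Origin at the centre of the cuvette's underside, same axes
- cuvette_clear: The two clear, polished faces of that cuvette, at its +y and -y sides, not to be touched by the fingers. Origin at the centre of the cuvette's underside, same axes
- bench: The optical rail, 60 x 300 mm, and all that is fixed to it: finned lamp and shutter at its -y end, detector at its +y end, and two boxes (driver, white meter) up to 50 mm high, 92 to 178 mm to its +x. Fixed to the table. Origin on the table right below beam, same axes
- amber_cuvette: Amber glass cuvette, 12.5 x 12.5 x 45 mm, standing in the rack; leave it there. Origin at the centre of its underside
- black_cuvette: Black-sided cuvette, 12.5 x 12.5 x 45 mm, standing in the rack; leave it there. Origin at the centre of its underside
- reagent_bottle: Small glass bottle with a blue cap, 56 mm in diameter, 105 mm high, loose; leave it. Origin at the centre of its underside
- sharps_tub: Yellow tub with a red lid, 92 mm in diameter, 102 mm high, loose; leave it. Origin at the centre of its underside

How it is judged:
By the outcome, as a careful person would: the job done as asked, in the order asked, and still so for the second after the job is handed in, while the arm keeps its last pose, push and grip.
It also fails if it takes over 50 s, if anything falls off the work surface, if the arm or the gripper's body presses on something with over 40 N, if the wrist force passes 120 N, or if a joint passes its speed limit or range.

## Working session

There is one attempt and no reset: what is moved stays moved. The work goes in short steps, Python scripts to look and compute and a shell command to move; the robot and the scene stay as the last step left them, time stands still between calls to the robot, and variables do not carry over. Pictures are saved under pics/ and viewed, at most 10 in all, crops included, and the job is handed in when it is done.

```bash
mkdir -p pics; ls; python3 - <<'E'
from workcell import env
import cv2,numpy as np
print(env.state())
a=env.grab_frame("scene");b=env.grab_frame("side")
for n,p in(("scene",a),("side",b)):
    cv2.imwrite(f"pics/{n}0.png",p["frame"][:,:,::-1]); print(n,p["fx"],p["cx"],p["cy"],p["pose"].round(3).tolist())
    np.savez(f"{n}0.npz",**{k:p[k] for k in("frame","z_map","fx","fy","cx","cy","pose")})
    for l in("shutter_knob","rack","cuvette_mid","bench","amber_cuvette","black_cuvette","reagent_bottle","sharps_tub"):
        for r in env.regions_of(p,l)[:2]:
            m=r["pixels"]&(p["z_map"]>0); v,u=np.nonzero(m); 
            if len(v)==0: print(l,"nodepth");continue
            z=p["z_map"][m]; c=np.c_[(u-p["cx"])*z/p["fx"],(v-p["cy"])*z/p["fy"],z]
            w=c@p["pose"][:3,:3].T+p["pose"][:3,3]
            print(l,round(r["score"],2),np.round(r["rect"]),len(v),np.percentile(w,[3,50,97],axis=0).round().tolist())
E
```

```text
pics
{'time_s': 0.0, 'qpos': array([-6.55465616e+01,  1.83510720e+01,  8.97059108e+01, -5.58441502e-04,
        7.20426758e+01, -1.14671108e+00]), 'qvel': array([-0.02706489,  0.02240773, -0.02200282, -0.0036616 , -0.04077079,
        0.05613579]), 'effort': array([-1.12291909e-03, -4.12459660e+01, -2.31970203e+01,  7.24704308e-02,
        4.57007205e-02, -1.47504184e-04]), 'ee_pos': array([ 248.23592342, -518.10579279,  213.12933191]), 'ee_rot': array([-1.79900351e+02, -1.46359017e-03,  2.56003208e+01]), 'force': array([ 0.02351401, -0.56992873,  0.50522805]), 'torque': array([0.04949402, 0.00111908, 0.00804461]), 'gripper_force': 0.0, 'gripper_width': 91.20631041870237}
scene 496.59799559301587 285.2066751765335 216.6929399582255 [[-0.673, 0.494, -0.551, 1229.841], [0.74, 0.459, -0.492, 478.684], [0.01, -0.739, -0.674, 878.018], [0.0, 0.0, 0.0, 1.0]]
rack 0.85 [416. 274.  72.  40.] 1524 [[430.0, 133.0, 1.0], [471.0, 209.0, 29.0], [500.0, 276.0, 33.0]]
bench 0.78 [273. 227. 153. 133.] 7190 [[510.0, -242.0, 5.0], [566.0, -105.0, 41.0], [716.0, 30.0, 134.0]]
bench 0.54 [377. 341.  34.
[... 672 characters left out ...]
 -0.497, 708.703], [0.0, 0.0, 0.0, 1.0]]
rack 0.76 [345. 340.  47.  74.] 1585 [[422.0, 137.0, -1.0], [460.0, 230.0, 27.0], [497.0, 281.0, 30.0]]
bench 0.6 [276. 236. 106. 109.] 5468 [[500.0, -244.0, -2.0], [563.0, -75.0, 39.0], [713.0, 38.0, 132.0]]
amber_cuvette 0.56 [342. 319.  12.  20.] 126 [[458.0, 178.0, 28.0], [465.0, 189.0, 45.0], [472.0, 193.0, 56.0]]
black_cuvette 0.57 [350. 348.  15.  16.] 168 [[435.0, 217.0, 27.0], [447.0, 258.0, 41.0], [454.0, 263.0, 56.0]]
reagent_bottle 0.77 [219. 332.  33.  54.] 1375 [[666.0, 237.0, 5.0], [689.0, 261.0, 59.0], [715.0, 272.0, 104.0]]
sharps_tub 0.87 [302. 174.  28.  38.] 951 [[527.0, -668.0, -3.0], [568.0, -449.0, 68.0], [606.0, -433.0, 100.0]]
```

```bash
python3 - <<'E'
import cv2,numpy as np
a=cv2.imread("pics/scene0.png")[140:380,180:480];b=cv2.imread("pics/side0.png")[140:400,180:400]
cv2.imwrite("pics/s1.png",cv2.resize(a,None,fx=2.5,fy=2.5,interpolation=cv2.INTER_CUBIC))
cv2.imwrite("pics/s2.png",cv2.resize(b,None,fx=2.3,fy=2.3,interpolation=cv2.INTER_CUBIC))
E
```

```text
(no output)
```

View pics/s1.png

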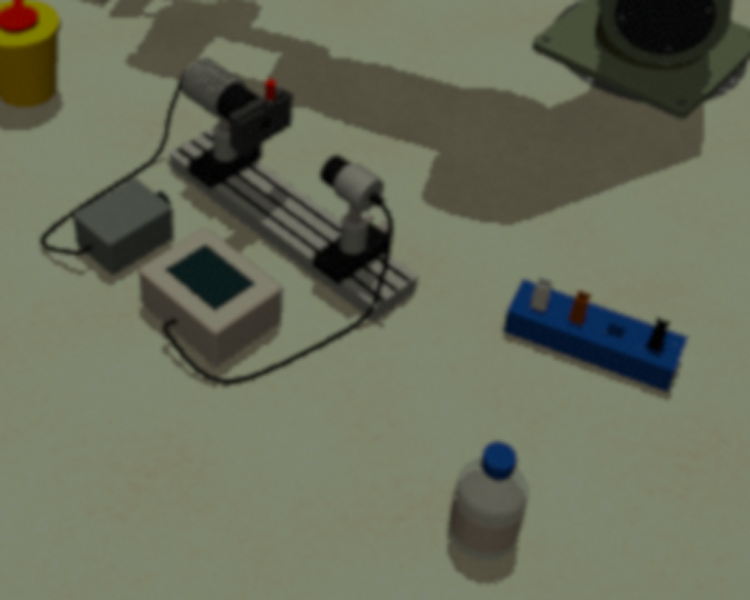

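View pics/s2.png

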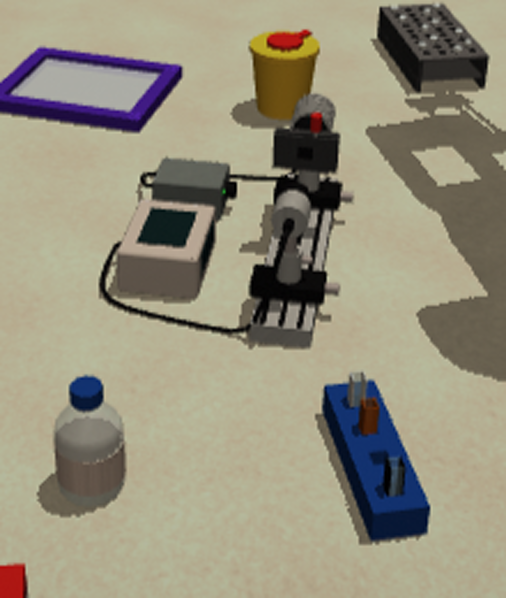

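Scene view: the knob is red at about (288,176), and the quartz cuvette is the grey one at about (396,258), in the rack's end pocket nearest the rail. Next comes amber, then the empty pocket, then black. The side view agrees, with the knob at about (317,193). Next I'll work out poses.

```bash
cat > h.py <<'E'
import numpy as np,cv2
def cloud(p):
    z=p["z_map"].astype(float); v,u=np.indices(z.shape)
    c=np.stack([(u-p["cx"])*z/p["fx"],(v-p["cy"])*z/p["fy"],z],-1)
    w=c@p["pose"][:3,:3].T+p["pose"][:3,3]; w[z<=0]=np.nan; return w
def atz(p,u,v,z):
    d=p["pose"][:3,:3]@np.array([(u-p["cx"])/p["fx"],(v-p["cy"])/p["fy"],1]); o=p["pose"][:3,3]
    return o+d*(z-o[2])/d[2]
def red(p):
    f=p["frame"].astype(int); return (f[...,0]>110)&(f[...,1]<60)&(f[...,2]<60)
def blue(p):
    f=p["frame"].astype(int); return (f[...,2]>f[...,0]*2+20)&(f[...,2]>f[...,1]*1.5)
def rect(xy):
    (c,s,a)=cv2.minAreaRect(xy.astype(np.float32)); b=cv2.boxPoints((c,s,a))
    e=max((b[1]-b[0],b[2]-b[1]),key=np.linalg.norm); ang=np.degrees(np.arctan2(e[1],e[0]))%180
    return np.round(c,1),np.round(s,1),round(float(ang),1)
E
python3 - <<'E'
from h import *
for n in("scene","side"):
    p=dict(np.load(n+"0.npz")); w=cloud(p); x,y,z=np.moveaxis(w,-1,0)
    near=(x>500)&(x<640)&(y<50)&(y>-260)
    m=red(p)&near; v,u=np.nonzero(m); print(n,"knob",len(u),u.mean(),v.mean(),atz(p,u.mean(),v.mean(),150).round(1),np.nanmedian(w[m],0).round(1))
    r=blue(p)&(z>25)&(z<35)&(y>100)&(y<300)&(x<520); print("rack top",r.sum(),rect(w[r][:,:2]))
    r=near&(z>17)&(z<27)&(x<600); 
    r=cv2.morphologyEx(r.astype(np.uint8),cv2.MORPH_OPEN,np.ones((2,2)))>0
    print("rail",r.sum(),rect(w[r][:,:2]))
    t=near&(z>70); yy=y[t]
    for lo in range(-260,50,15):
        s=t&(y>lo)&(y<=lo+15)
        if s.sum()>5: print(lo,s.sum(),np.nanpercentile(x[s],[5,95]).round(),np.nanmax(z[s]).round())
E
```

```text
scene knob 5 288.2 172.6 [ 513.3 -153.2  150. ] [ 521.2 -145.4  158.2]
rack top 811 (array([463.5, 201.7]), array([ 46.8, 151.1]), 105.2)
rail 1378 (array([ 547.5, -105.6]), array([ 76.4, 297.4]), 93.8)
-245 79 [515. 546.] 139.0
-230 97 [515. 548.] 139.0
-215 104 [518. 548.] 139.0
-200 125 [514. 547.] 138.0
-185 64 [522. 548.] 137.0
-170 73 [521. 565.] 138.0
-155 352 [506. 565.] 160.0
-140 55 [501. 527.] 146.0
-65 26 [533. 554.] 131.0
-50 65 [533. 555.] 134.0
-35 109 [534. 558.] 135.0
-20 143 [535. 559.] 136.0
-5 96 [529. 555.] 133.0
10 22 [544. 551.] 121.0
25 32 [547. 558.] 108.0
side knob 11 317.27272727272725 189.8181818181818 [ 521.2 -158.8  150. ] [ 521.7 -146.8  155.9]
rack top 987 (array([460.4, 203.4]), array([ 46.8, 156.8]), 105.2)
rail 692 (array([ 536.3, -105.1]), array([300.8,  71.2]), 87.2)
-245 39 [501. 543.] 136.0
-230 42 [504. 545.] 137.0
-215 54 [504. 542.] 139.0
-200 54 [506. 546.] 135.0
-185 21 [514. 543.] 133.0
-170 19 [511. 554.] 133.0
-155 355 [507. 562.] 158.0
-140 139 [502. 545.] 155.0
-65 10 [525. 549.] 128.0
-50 33 [526. 550.] 130.0
-35 47 [524. 554.] 132.0
-20 110 [526. 556.] 133.0
-5 154 [528. 556.] 131.0
10 20 [540. 548.] 118.0
25 34 [547. 556.] 106.0
```

```bash
python3 -m pendant '{"translation":[[27.5,-15.6,-10],[27.5,-15.6,-10],[27.5,-15.6,-10],[27.5,-15.6,-10],[27.5,-15.6,-10],[27.5,-15.6,-10],[27.5,-15.6,-10],[27.5,-15.6,-10]],"roll":[0,0,0,0,0,0,0,0],"hand":[0,0,0,0,0,0,0,0]}' && python3 -m pendant '{"translation":[[27.5,-15.6,-10],[27.5,-15.6,-10],[27.5,-15.6,-10],[27.5,-15.6,-10],[27.5,-15.6,-10],[27.5,-15.6,-10],[27.5,-15.6,-10],[27.5,-15.6,-10]],"roll":[0,0,0,0,0,0,0,0],"hand":[0,0,0,0,0,0,0,0]}' && python3 -m pendant '{"translation":[[0,0,0],[0,0,0],[0,0,0],[0,0,0],[0,0,0],[0,0,0],[0,0,0],[0,0,0]],"roll":[-0.12,-0.12,-0.12,-0.12,-0.12,-0.12,-0.12,-0.12],"hand":[0,0,0,0,0,0,0,0]}' && python3 -m pendant '{"translation":[[0,0,0],[0,0,0],[0,0,0],[0,0,0],[0,0,0],[0,0,0],[0,0,0],[0,0,0]],"roll":[-0.1,0,0,0,0,0,0,0],"hand":[0,0,0,0,0,0,0,0]}'
python3 - <<'E'
from workcell import env
from h import *
s=env.state();print(s["ee_pos"],s["ee_rot"],s["qpos"])
p=env.grab_frame("wrist"); np.savez("w1.npz",**{k:p[k] for k in("frame","z_map","fx","fy","cx","cy","pose")})
print(p["pose"].round(3).tolist())
cv2.imwrite("pics/w1.png",p["frame"][:,:,::-1])
E
```

```text
time_s: 1.57
ee_pos: [393.5, -309.6, 294.6]
ee_rot: [180.0, -0.0, 25.6]
force: [0.3, -0.3, -0.9]
gripper_width: 91.2
gripper_force: 0.0
time_s: 2.23
ee_pos: [538.0, -101.9, 374.6]
ee_rot: [180.0, -0.0, 25.6]
force: [0.1, -0.0, 0.2]
gripper_width: 90.8
gripper_force: 0.0
time_s: 2.9
ee_pos: [537.4, -103.3, 374.0]
ee_rot: [180.0, 0.0, 80.9]
force: [-0.3, 0.2, 0.3]
gripper_width: 91.3
gripper_force: 0.0
time_s: 3.57
ee_pos: [537.4, -103.4, 373.9]
ee_rot: [180.0, 0.0, 86.3]
force: [-0.3, -0.7, -0.3]
gripper_width: 90.9
gripper_force: 0.0
[ 537.39190068 -103.35025666  373.94479324] [1.79998745e+02 3.41957740e-03 8.63083742e+01] [-1.20882800e+01  1.26328390e+01  7.50290147e+01 -3.20228047e-03
  9.23364051e+01 -8.39678483e+00]
[[0.998, -0.062, -0.018, 542.797], [-0.064, -0.963, -0.262, -28.703], [-0.001, 0.263, -0.965, 544.938], [0.0, 0.0, 0.0, 1.0]]
```

View pics/w1.png

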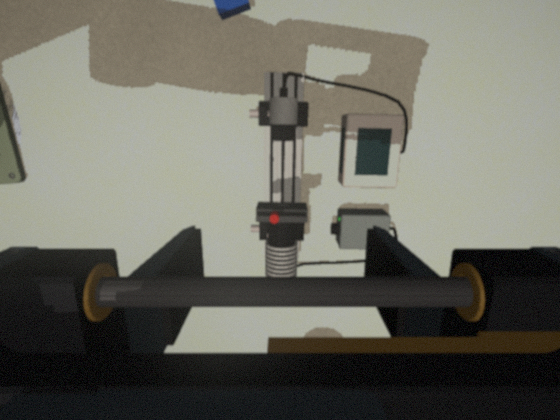

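The wrist view looks straight down on the bench: knob at about (274,218), housing at (282,213), detector at (283,115), with the rail nearly vertical in the image. Now I'll measure it.

```bash
python3 - <<'E'
from h import *
p=dict(np.load("w1.npz")); w=cloud(p); x,y,z=np.moveaxis(w,-1,0)
f=p["frame"].astype(int); v,u=np.indices(x.shape)
m=(f[...,0]>130)&(f[...,1]<70)&(v<240)&(u>240)&(u<300); print("knob top",m.sum(),u[m].mean(),v[m].mean(),atz(p,u[m].mean(),v[m].mean(),159).round(1),np.nanmedian(w[m],0).round(1))
win=(u>230)&(u<330)&(v<275)
r=win&(z>16)&(z<28)&(y<60); print("rail",r.sum(),rect(w[r][:,:2]))
h=win&(z>127)&(z<141)&(v<225)&(v>190); print("housing",h.sum(),rect(w[h][:,:2]),np.nanmedian(z[h]))
l=win&(z>120)&(v>228); d=win&(z>120)&(v<150)
for n,q in(("lamp",l),("det",d)):
    print(n,q.sum(),rect(w[q][:,:2]),np.nanpercentile(z[q],98))
# rail centreline per y
c=[]
for lo in range(-90,-55,3):
    s=win&(z>14)&(z<30)&(y>lo)&(y<=lo+3)
    if s.sum()>3: c.append((lo+1.5,np.nanmin(x[s]),np.nanmax(x[s])))
print(np.round(c,1).tolist())
E
```

```text
knob top 62 273.8709677419355 218.5 [ 522.9 -146.4  159. ] [ 522.9 -146.3  159. ]
rail 3361 (array([ 536.1, -109.7]), array([298.8,  61.6]), 85.3)
housing 662 (array([ 531.6, -152.5]), array([24.1, 67.5]), 175.5) 134.3972823308962
lamp 1365 (array([ 527.4, -204.8]), array([72. , 44.5]), 85.5) 138.5460947478719
det 1128 (array([541.5, -22.6]), array([63.4, 33.9]), 85.6) 133.694517096145
[[-88.5, 507.1, 566.3], [-85.5, 507.2, 566.4], [-82.5, 507.6, 566.6], [-79.5, 507.8, 566.7], [-76.5, 508.0, 566.9], [-73.5, 508.4, 567.0], [-70.5, 508.6, 567.3], [-67.5, 508.8, 567.4], [-64.5, 509.2, 567.5], [-61.5, 509.3, 567.6], [-58.5, 509.6, 567.8], [-55.5, 509.8, 567.9]]
```

```bash
python3 -m pendant '{"translation":[[0,0,0],[-11,-2.8,30],[-11,-2.8,30],[-11,-2.7,30],[-11,-2.7,30],[0,0,30],[0,0,30],[0,0,15]],"roll":[0.016,0,0,0,0,0,0,0],"hand":[0,0,0,0,0,0,0,0]}' 10 && python3 -m pendant '{"translation":[[0,0,0],[0,0,12],[0,0,12],[0,0,10],[0,0,0],[0,0,0],[0,0,0],[0,0,0]],"roll":[0,0,0,0,0,0,0,0],"hand":[100,100,100,100,100,100,100,100]}'
```

```text
time_s: 4.28
ee_pos: [520.8, -146.0, 175.4]
ee_rot: [-179.7, -0.1, 85.3]
force: [-0.6, 0.5, -0.6]
gripper_width: 91.1
gripper_force: 0.0
time_s: 4.95
ee_pos: [523.6, -146.5, 146.0]
ee_rot: [179.9, 0.0, 85.4]
force: [0.7, 0.1, -0.5]
gripper_width: 55.1
gripper_force: 0.0
```

```bash
python3 -m pendant '{"translation":[[0,0,0],[0,0,0],[0,0,0],[0,0,0],[0,0,0],[0,0,0],[0,0,0],[0,0,0]],"roll":[0,0,0,0,0,0,0,0],"hand":[180,200,215,225,235,245,250,255]}' 10 && python3 -m pendant '{"translation":[[0,0,0],[0,0,0],[0,0,0],[0,0,0],[0,0,0],[0,0,0],[0,0,0],[0,0,0]],"roll":[0,0,0,0,0,0,0,0],"hand":[255,255,255,255,255,255,255,255]}'
```

```text
time_s: 5.62
ee_pos: [522.8, -146.3, 144.9]
ee_rot: [-180.0, 0.0, 85.4]
force: [-0.1, -0.2, 0.5]
gripper_width: 11.2
gripper_force: 10.0
time_s: 6.28
ee_pos: [522.8, -146.3, 144.9]
ee_rot: [-180.0, 0.0, 85.4]
force: [-0.1, 0.6, 0.8]
gripper_width: 11.3
gripper_force: 10.0
```

```bash
python3 -m pendant '{"translation":[[0,3,0],[0,3,0],[0,3,0],[0,3,0],[0,3,0],[0,2,0],[0,2,0],[0,1,0]],"roll":[0,0,0,0,0,0,0,0],"hand":[255,255,255,255,255,255,255,255]}' && python3 -m pendant '{"translation":[[0,1,0],[0,0.5,0],[0,0.5,0],[0,0,0],[0,0,0],[0,0,0],[0,0,0],[0,0,0]],"roll":[0,0,0,0,0,0,0,0],"hand":[255,255,255,255,255,255,255,255]}'
```

```text
time_s: 6.95
ee_pos: [541.8, -147.8, 144.9]
ee_rot: [-179.8, -0.0, 85.4]
force: [-6.5, 0.0, 4.3]
gripper_width: 11.5
gripper_force: 10.0
time_s: 7.62
ee_pos: [541.9, -147.8, 144.9]
ee_rot: [-179.6, -0.0, 85.4]
force: [-8.2, -0.1, 6.1]
gripper_width: 11.4
gripper_force: 10.0
```

```bash
python3 -m pendant '{"translation":[[0,1,0],[0,1,0],[0,0,0],[0,0,0],[0,0,0],[0,0,0],[0,0,0],[0,0,0]],"roll":[0,0,0,0,0,0,0,0],"hand":[255,255,255,255,255,255,255,255]}' 15 && python3 -m pendant '{"translation":[[0,0,0],[0,0,0],[0,0,0],[0,0,0],[0,0,0],[0,0,-20],[0,0,-40],[0,0,-40]],"roll":[0,0,0,0,0,0,0,0],"hand":[180,160,160,160,160,160,160,160]}' && python3 -m pendant '{"translation":[[0,0,-40],[0,0,-40],[0,0,-40],[0,0,0],[0,0,0],[0,0,0],[0,0,0],[0,0,0]],"roll":[0,0,0,0,0,0,0,0],"hand":[160,100,0,0,0,0,0,0]}'
python3 - <<'E'
from workcell import env
from h import *
p=env.grab_frame("wrist"); np.savez("w2.npz",**{k:p[k] for k in("frame","z_map","fx","fy","cx","cy","pose")})
w=cloud(p);f=p["frame"].astype(int); v,u=np.indices(f.shape[:2]); x,y,z=np.moveaxis(w,-1,0)
m=(f[...,0]>130)&(f[...,1]<70)&(z>140)&(z<170)
print(m.sum(),atz(p,u[m].mean(),v[m].mean(),159).round(1),np.nanmedian(w[m],0).round(1))
print(env.state()["ee_pos"])
h=(z>127)&(z<141)&(abs(x-535)<60)&(y>-175)&(y<-125); print("housing",h.sum(),rect(w[h][:,:2]),np.nanpercentile(y[h],[1,99]))
d=(z>105)&(z<140)&(abs(x-540)<40)&(y>-70); print("det",d.sum(),rect(w[d][:,:2]))
E
```

```text
time_s: 8.28
ee_pos: [542.0, -147.9, 144.8]
ee_rot: [-179.4, -0.0, 85.4]
force: [-13.0, 0.3, 8.6]
gripper_width: 11.3
gripper_force: 15.0
time_s: 8.95
ee_pos: [546.3, -148.0, 244.7]
ee_rot: [-179.8, -0.0, 85.4]
force: [-0.1, -0.0, 0.8]
gripper_width: 33.9
gripper_force: 0.0
time_s: 9.62
ee_pos: [546.4, -148.1, 363.0]
ee_rot: [-179.8, -0.0, 85.4]
force: [0.1, -0.5, -0.8]
gripper_width: 77.6
gripper_force: 0.0
71 [ 541.7 -147.9  159. ] [ 541.8 -147.9  159.3]
[ 546.4603695  -148.09749201  363.20642987]
housing 897 (array([ 530.5, -158.2]), array([35.3, 67.4]), 175.6) [-174.40612902 -138.71060242]
det 1509 (array([542.6, -14.6]), array([81.1, 35.5]), 85.6)
```

```bash
python3 -m pendant '{"translation":[[36.5,-11.8,0],[36.5,-11.8,0],[36.5,-11.8,0],[36.5,-11.8,0],[36.5,-11.8,0],[36.5,-11.8,0],[36.5,-11.8,0],[36.5,-11.8,0]],"roll":[0,0,0,0,0,0,0,0],"hand":[0,0,0,0,0,0,0,0]}' && python3 -m pendant '{"translation":[[0,0,20],[0,0,20],[0,0,20],[0,0,20],[0,0,20],[0,0,13],[0,0,0],[0,0,0]],"roll":[-0.0865,-0.0865,-0.0865,-0.0865,0,0,0,0],"hand":[0,0,0,0,0,0,0,0]}'
python3 - <<'E'
from workcell import env
from h import *
s=env.state();print(s["ee_pos"],s["ee_rot"])
p=env.grab_frame("wrist"); np.savez("w3.npz",**{k:p[k] for k in("frame","z_map","fx","fy","cx","cy","pose")})
w=cloud(p); x,y,z=np.moveaxis(w,-1,0)
r=blue(p)&(z>26)&(z<34); print("rack top",r.sum(),rect(w[r][:,:2]))
for l in("cuvette_mid","amber_cuvette","black_cuvette"):
    for q in env.regions_of(p,l)[:1]:
        m=q["pixels"]; t=m&(z>52)&(z<62); print(l,q["score"],np.round(q["rect"]),t.sum(),rect(w[t][:,:2]) if t.sum()>3 else "")
cv2.imwrite("pics/w3.png",p["frame"][:,:,::-1])
E
```

```text
time_s: 10.33
ee_pos: [475.1, 152.0, 364.2]
ee_rot: [-179.9, 0.0, 85.4]
force: [0.9, 0.7, 0.3]
gripper_width: 91.2
gripper_force: 0.0
time_s: 11.0
ee_pos: [475.6, 150.2, 251.1]
ee_rot: [-179.9, 0.0, 105.2]
force: [0.2, 0.1, 0.0]
gripper_width: 91.3
gripper_force: 0.0
[475.61319722 150.24007796 251.0972392 ] [-1.79863296e+02  5.02612510e-03  1.05241675e+02]
rack top 855 (array([461.2, 201.5]), array([ 41.6, 151.1]), 105.1)
amber_cuvette 0.43 [284. 155.   9.  17.] 58 (array([465.7, 184.2]), array([11.1, 12.2]), 105.3)
black_cuvette 0.66 [285.  89.  10.  15.] 60 (array([447.4, 253.6]), array([11.7, 12.1]), 105.1)
```

View pics/w3.png

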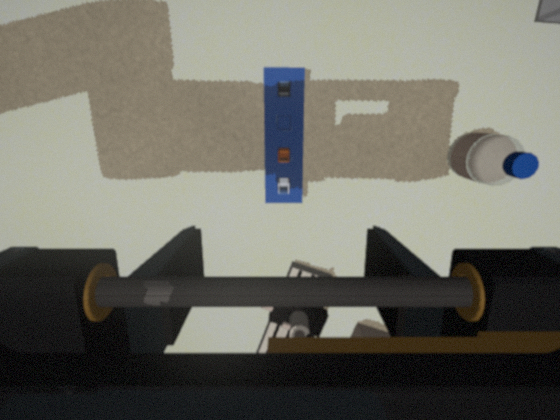

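The quartz cuvette shows at (284,185), amber at (284,155) and black at (284,89). Two independent estimates put the quartz at about (475,149.5). I'll descend and look again from close up.

```bash
python3 -m pendant '{"translation":[[-0.6,-0.8,30],[0,0,35],[0,0,35],[0,0,30],[0,0,20],[0,0,0],[0,0,0],[0,0,0]],"roll":[0,0,0,0,0,0,0,0],"hand":[100,120,120,120,120,120,120,120]}' 10
python3 - <<'E'
from workcell import env
from h import *
s=env.state();print(s["ee_pos"],s["ee_rot"],s["gripper_width"])
p=env.grab_frame("wrist"); w=cloud(p); x,y,z=np.moveaxis(w,-1,0)
t=(z>52)&(z<62)&(abs(x-475)<30)&(abs(y-150)<22); print("quartz top",t.sum(),rect(w[t][:,:2]) if t.sum()>3 else "")
r=blue(p)&(z>20)&(z<40); print("rack z",np.nanmedian(z[r]),rect(w[r][:,:2]))
cv2.imwrite("pics/w4.png",p["frame"][:,:,::-1])
E
```

```text
time_s: 11.87
ee_pos: [477.0, 150.0, 103.7]
ee_rot: [179.8, 0.0, 105.2]
force: [0.2, 0.3, 0.3]
gripper_width: 48.4
gripper_force: 0.0
[477.03341935 149.99034937 103.68448212] [1.79794611e+02 2.04587338e-03 1.05239377e+02] 48.36619189676439
quartz top 178 (array([475.7, 149.8]), array([12. , 12.7]), 105.4)
rack z 30.169615049896123 (array([461.9, 201.5]), array([ 43.8, 153.6]), 105.4)
```

View pics/w4.png

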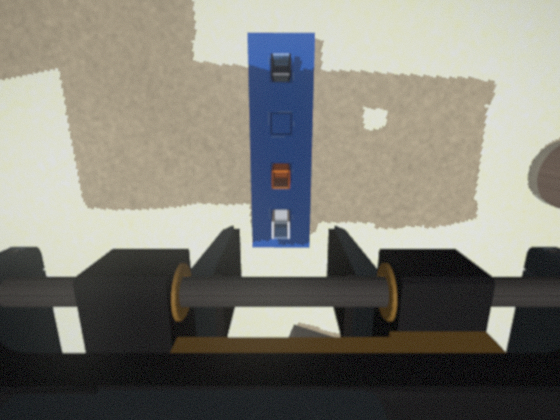

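The quartz cuvette is at about (281,225), centred between the fingers with frosted faces toward the pads. Its measured top is (475.7,149.8).

```bash
python3 -m pendant '{"translation":[[0,-0.6,10],[0,0,10],[0,0,10],[0,0,10],[0,0,5],[0,0,0],[0,0,0],[0,0,0]],"roll":[0,0,0,0,0,0,0,0],"hand":[120,120,120,120,120,120,120,120]}' && python3 -c "
from workcell import env
s=env.state();print(s['ee_pos'],s['ee_rot'],s['qvel'].round(2))"
```

```text
time_s: 12.58
ee_pos: [475.3, 149.5, 57.2]
ee_rot: [180.0, 0.0, 105.2]
force: [-0.1, -0.4, 0.1]
gripper_width: 48.1
gripper_force: 0.0
[475.26610761 149.50537941  57.15834054] [1.79964075e+02 3.81141651e-03 1.05239705e+02] [-0.03 -0.23 -0.16  0.02 -0.03  0.1 ]
```

```bash
python3 -m pendant '{"translation":[[0,0.4,6],[0,0,6],[0,0,6],[0,0,4],[0,0,0],[0,0,0],[0,0,0],[0,0,0]],"roll":[0,0,0,0,0,0,0,0],"hand":[120,120,120,120,120,140,160,180]}' 10 && python3 -m pendant '{"translation":[[0,0,0],[0,0,0],[0,0,0],[0,0,0],[0,0,0],[0,0,0],[0,0,0],[0,0,0]],"roll":[0,0,0,0,0,0,0,0],"hand":[195,205,212,219,226,233,240,250]}' && python3 -m pendant '{"translation":[[0,0,0],[0,0,0],[0,0,0],[0,0,0],[0,0,0],[0,0,0],[0,0,0],[0,0,0]],"roll":[0,0,0,0,0,0,0,0],"hand":[255,255,255,255,255,255,255,255]}'
```

```text
time_s: 13.25
ee_pos: [475.5, 149.6, 35.1]
ee_rot: [180.0, 0.0, 105.2]
force: [-0.3, -0.0, -1.2]
gripper_width: 31.0
gripper_force: 0.0
time_s: 13.92
ee_pos: [475.3, 149.5, 35.0]
ee_rot: [180.0, 0.0, 105.2]
force: [-0.0, 0.6, 1.6]
gripper_width: 12.2
gripper_force: 10.0
time_s: 14.58
ee_pos: [475.3, 149.5, 35.0]
ee_rot: [180.0, 0.0, 105.2]
force: [-0.9, -0.3, 2.0]
gripper_width: 12.4
gripper_force: 10.0
```

```bash
python3 -m pendant '{"translation":[[0,0,-2],[0,0,-3],[0,0,-4],[0,0,-5],[0,0,-5],[0,0,-6],[0,0,-8],[0,0,-10]],"roll":[0,0,0,0,0,0,0,0],"hand":[255,255,255,255,255,255,255,255]}' && python3 -m pendant '{"translation":[[0,0,-15],[0,0,-20],[0,0,-25],[0,0,-30],[0,0,-25],[0,0,-20],[0,0,-15],[0,0,-8]],"roll":[0,0,0,0,0,0,0,0],"hand":[255,255,255,255,255,255,255,255]}' && python3 -m pendant '{"translation":[[0,0,0],[0,0,0],[0,0,0],[0,0,0],[0,0,0],[0,0,0],[0,0,0],[0,0,0]],"roll":[0.05,0.06,0.06,0.06,0.06,0.056,0,0],"hand":[255,255,255,255,255,255,255,255]}'
python3 -c "
from workcell import env
import numpy as np
s=env.state();print(s['ee_pos'],s['ee_rot'],s['gripper_width'])
d=np.array([535.8,-97.5])-s['ee_pos'][:2];y=np.radians(s['ee_rot'][2]);print(d@[np.cos(y),np.sin(y)],d@[np.sin(y),-np.cos(y)])"
```

```text
time_s: 15.25
ee_pos: [475.1, 149.4, 78.6]
ee_rot: [-180.0, 0.0, 105.2]
force: [0.7, 0.5, -0.4]
gripper_width: 12.5
gripper_force: 10.0
time_s: 15.92
ee_pos: [476.1, 149.8, 239.1]
ee_rot: [179.7, -0.0, 105.2]
force: [-0.8, -0.8, 1.5]
gripper_width: 12.3
gripper_force: 10.0
time_s: 16.58
ee_pos: [475.0, 149.4, 235.9]
ee_rot: [-180.0, 0.0, 85.5]
force: [0.4, 0.3, -0.4]
gripper_width: 12.5
gripper_force: 10.0
[474.99483373 149.43011998 235.86140459] [-1.79971081e+02  1.61590351e-02  8.54974181e+01] 12.509560140234353
-241.39459358336913 80.00251613515634
```

```bash
python3 -m pendant '{"translation":[[-10,3.3,0],[-20,6.7,0],[-25,8.3,0],[-25,8.3,0],[-25,8.3,0],[-25,8.3,0],[-25,8.3,0],[-25,8.3,0]],"roll":[0,0,0,0,0,0,0,0],"hand":[255,255,255,255,255,255,255,255]}' && python3 -m pendant '{"translation":[[-25,8.3,0],[-20,6.7,0],[-12,4,0],[-4.4,1.2,0],[0,0,0],[0,0,0],[0,0,0],[0,0,0]],"roll":[0,0,0,0,0,0,0,0],"hand":[255,255,255,255,255,255,255,255]}'
python3 - <<'E'
from workcell import env
from h import *
s=env.state();print(s["ee_pos"],s["ee_rot"],s["gripper_width"])
for n in("scene","side"):
    p=env.grab_frame(n); np.savez(n+"5.npz",**{k:p[k] for k in("frame","z_map","fx","fy","cx","cy","pose")})
    q=env.regions_of(p,"cuvette_mid")[:2]; w=cloud(p)
    for r in q: m=r["pixels"]; print(n,r["score"],np.round(r["rect"]),np.nanpercentile(w[m],[3,50,97],axis=0).round(1).tolist())
    o=p["pose"]; c=o[:3,:3].T@(np.array([535.8,-97.5,213])-o[:3,3]); u,v=int(p["fx"]*c[0]/c[2]+p["cx"]),int(p["fy"]*c[1]/c[2]+p["cy"])
    print(u,v); cv2.imwrite(f"pics/{n}5.png",cv2.resize(p["frame"][v-50:v+70,u-70:u+70,::-1],None,fx=4,fy=4,interpolation=cv2.INTER_CUBIC))
a=cv2.imread("pics/scene5.png");b=cv2.imread("pics/side5.png");cv2.imwrite("pics/c5.png",cv2.resize(np.hstack([a,b]),None,fx=.7,fy=.7))
E
```

```text
time_s: 17.25
ee_pos: [520.4, -36.8, 236.0]
ee_rot: [-180.0, 0.0, 85.5]
force: [0.4, 0.3, -0.9]
gripper_width: 12.3
gripper_force: 10.0
time_s: 17.92
ee_pos: [535.5, -96.5, 236.1]
ee_rot: [-180.0, -0.0, 85.5]
force: [0.1, -0.5, -0.7]
gripper_width: 12.4
gripper_force: 10.0
[535.53222286 -96.45653231 236.0646392 ] [-1.79999441e+02 -1.36637377e-02  8.54996611e+01] 12.382854326578181
scene 0.6 [301. 164.   6.   6.] [[534.4, -102.2, 216.2], [540.5, -94.5, 220.1], [542.4, -90.5, 227.7]]
scene 0.31 [279. 226. 134. 131.] [[509.0, -240.4, 3.3], [565.8, -106.0, 41.1], [714.7, 30.9, 134.1]]
300 164
311 176
```

View pics/c5.png

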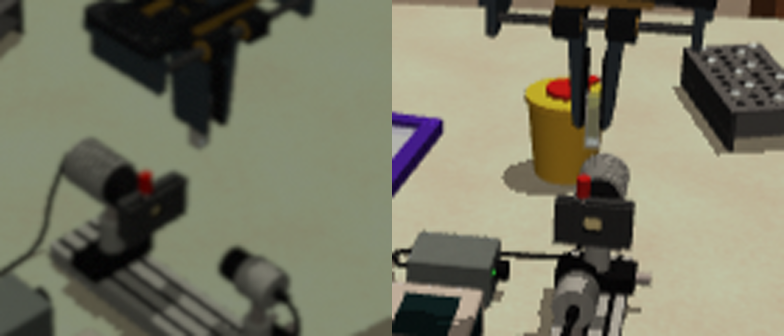

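The left crop (scene) shows the cuvette hanging upright below the fingertips. The right crop (side) shows the cuvette at about (592,125) and the open shutter's bright aperture at (592,223), directly beneath it. I'll check the axis and underside height numerically.

```bash
python3 - <<'E'
from h import *
p=dict(np.load("side5.npz")); f=p["frame"].astype(int); w=cloud(p)
s=f[198:214,303:323].sum(-1); m=s>s.max()*.6; v,u=np.nonzero(m); u=u+303.;v=v+198.
print("aperture",len(u),u.mean(),v.mean(),atz(p,u.mean(),v.mean(),115).round(1),w[int(v.mean()),int(u.mean())].round(1))
for n in("side5","scene5"):
    p=dict(np.load(n+".npz")); w=cloud(p); x,y,z=np.moveaxis(w,-1,0)
    k=(abs(x-536)<14)&(abs(y+97)<14)&(z>180)&(z<234)
    print(n,k.sum(),np.nanpercentile(w[k],[2,50,98],axis=0).round(1).tolist())
    v,u=np.nonzero(k); print(sorted(zip(v,u,z[k].round(1),x[k].round(),y[k].round()))[-8:])
    for zz in (211,213,215):
        o=p["pose"]; c=o[:3,:3].T@(np.array([535.5,-96.5,zz])-o[:3,3]); print(zz,(p["fx"]*c[0]/c[2]+p["cx"]).round(1),(p["fy"]*c[1]/c[2]+p["cy"]).round(1))
E
```

```text
aperture 24 311.0 206.75 [ 534.2 -135.8  115. ] [ 534.4 -148.3  110.3]
side5 55 [[528.3, -99.7, 210.8], [534.9, -90.4, 221.6], [541.3, -86.7, 233.1]]
[(np.int64(178), np.int64(310), np.float64(212.7), np.float64(539.0), np.float64(-91.0)), (np.int64(178), np.int64(311), np.float64(214.3), np.float64(537.0), np.float64(-88.0)), (np.int64(178), np.int64(312), np.float64(213.2), np.float64(535.0), np.float64(-91.0)), (np.int64(178), np.int64(313), np.float64(214.6), np.float64(532.0), np.float64(-88.0)), (np.int64(178), np.int64(314), np.float64(214.1), np.float64(530.0), np.float64(-89.0)), (np.int64(179), np.int64(312), np.float64(210.8), np.float64(535.0), np.float64(-90.0)), (np.int64(179), np.int64(313), np.float64(210.7), np.float64(532.0), np.float64(-91.0)), (np.int64(179), np.int64(314), np.float64(210.8), np.float64(530.0), np.float64(-91.0))]
211 311.7 177.7
213 311.7 176.9
215 311.7 176.1
scene5 43 [[529.1, -103.6, 213.6], [539.9, -93.7, 220.2], [542.8, -89.6, 232.9]]
[(np.int64(165), np.int64(300), np.float64(217.0), np.float64(541.0), np.float64(-94.0)), (np.int64(165), np.int64(301), np.float64(218.6), np.float64(541.0), np.float64(-91.0)), (np.int64(165), np.int64(302), np.float64(216.3), np.float64(537.0), np.float64(-92.0)), (np.int64(165), np.int64(303), np.float64(215.1), np.float64(534.0), np.float64(-91.0)), (np.int64(165), np.int64(304), np.float64(212.0), np.float64(529.0), np.float64(-92.0)), (np.int64(166), np.int64(300), np.float64(215.1), np.float64(541.0), np.float64(-94.0)), (np.int64(166), np.int64(301), np.float64(216.7), np.float64(542.0), np.float64(-91.0)), (np.int64(166), np.int64(302), np.float64(213.9), np.float64(537.0), np.float64(-91.0))]
211 300.7 165.8
213 300.8 165.1
215 300.8 164.3
```

```bash
python3 -m pendant '{"translation":[[-1,0.3,5],[0,0,10],[0,0,15],[0,0,15],[0,0,15],[0,0,15],[0,0,12],[0,0,8]],"roll":[0,0,0,0,0,0,0,0],"hand":[255,255,255,255,255,255,255,255]}' && python3 -m pendant '{"translation":[[0,0,8],[0,0,5],[0,0,3],[0,0,2],[0,0,0],[0,0,0],[0,0,0],[0,0,0]],"roll":[0,0,0,0,0,0,0,0],"hand":[255,255,255,255,255,255,255,255]}'
python3 - <<'E'
from workcell import env
from h import *
s=env.state();print(s["ee_pos"],s["ee_rot"],s["gripper_width"],s["qvel"].round(2))
p=env.grab_frame("wrist"); w=cloud(p); x,y,z=np.moveaxis(w,-1,0)
d=(z>105)&(z<140)&(abs(x-540)<40)&(y>-70)&(y<40); print("det",d.sum(),rect(w[d][:,:2]))
a=env.grab_frame("scene")["frame"][130:230,240:360,::-1];b=env.grab_frame("side")["frame"][150:250,250:370,::-1]
cv2.imwrite("pics/c6.png",cv2.resize(np.hstack([a,b]),None,fx=3.2,fy=3.2,interpolation=cv2.INTER_CUBIC))
E
```

```text
time_s: 18.78
ee_pos: [534.7, -98.4, 138.6]
ee_rot: [-179.8, -0.0, 85.4]
force: [-0.5, 0.3, 0.3]
gripper_width: 12.5
gripper_force: 10.0
time_s: 19.45
ee_pos: [536.3, -98.6, 123.4]
ee_rot: [179.9, 0.0, 85.4]
force: [-0.4, 0.5, 0.6]
gripper_width: 12.3
gripper_force: 10.0
[536.25327606 -98.57548842 123.41277295] [1.79940126e+02 1.24142794e-02 8.54199897e+01] 12.282498169225502 [-0.01 -0.04  0.2   0.04  0.04  0.1 ]
det 7541 (array([543. , -14.1]), array([81.1, 35.7]), 85.3)
```

View pics/c6.png

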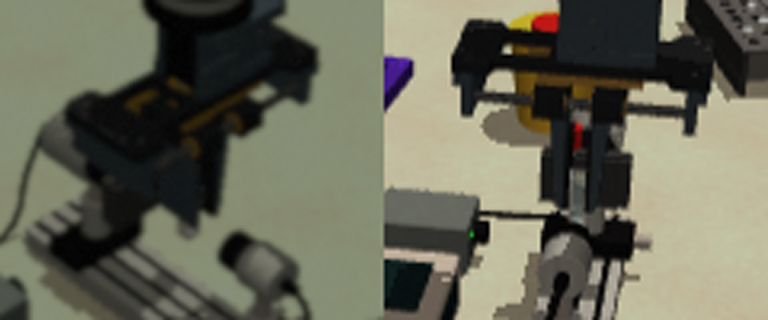

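The cuvette is in the gap between shutter and detector, upright, at (190,230) in the left crop and (578,180) in the right. It is clear of both, and the pose is within 1 mm. I'll let it settle and hand in.

```bash
python3 -m pendant '{"translation":[[0.8,-0.2,0.4],[0,0,0],[0,0,0],[0,0,0],[0,0,0],[0,0,0],[0,0,0],[0,0,0]],"roll":[0,0,0,0,0,0,0,0],"hand":[255,255,255,255,255,255,255,255]}' && python3 -m pendant '{"translation":[[0,0,0],[0,0,0],[0,0,0],[0,0,0],[0,0,0],[0,0,0],[0,0,0],[0,0,0]],"roll":[0,0,0,0,0,0,0,0],"hand":[255,255,255,255,255,255,255,255]}' && python3 -c "
from workcell import env
print(env.job_done())"
```

```text
time_s: 20.27
ee_pos: [535.8, -97.7, 122.5]
ee_rot: [180.0, 0.0, 85.4]
force: [0.5, -0.4, -0.3]
gripper_width: 12.5
gripper_force: 10.0
time_s: 20.93
ee_pos: [535.8, -97.7, 122.5]
ee_rot: [180.0, 0.0, 85.4]
force: [0.3, -0.2, 0.1]
gripper_width: 12.4
gripper_force: 10.0
the job is handed in; nothing more can be done
None
```

I handed the job in at 20.9 s with the shutter open at its stop and the quartz cuvette, gripped by its frosted faces, held still and upright within about 1 mm of my measured beam centre; the hand-in call returned no verdict.

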